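# Seat a vacuum chamber cover on its dowels and swing the hold-down over

### The job

The cover of the little vacuum chamber has been left askew, propped up on its two locating dowels. Nudge it across until its hole and slot drop over the dowels and it lies flat on the flange, then swing the arm with the red knob fully round over the cover to its stop, and let go. Do not disturb the other things on the bench.

Things in the scene. Friction and masses are not known exactly. Their poses are not given: they have to be found in the camera images.
- seat (a point): Centre of the level flange face on top of the small steel chamber, which is fixed to the bench. Face 80 mm above the bench. z up, x to the far side that carries the hold-down arm, y to the left seen from the robot. Flange 110 mm (x) by 150 mm (y), with a 56 mm square opening ringed by a black seal. Ports and a hand valve low on its far and right sides stay below 62 mm above the bench.
- dowel_left (a point): Tip of the left fixed brass dowel on the flange, hidden under the cover at the start: at x = 0, y = +45 mm from the seat point, 8 mm in diameter, 6 mm high above the face, tip tapered over the last 2.5 mm.
- dowel_right (a point): Tip of the right dowel, the same, at x = 0, y = -45 mm from the seat point.
- cover: Loose blue anodised plate, 100 mm (x) by 140 mm (y) by 10 mm thick, 0.3 to 0.5 kg, a flat 48 mm sight glass in its middle, nothing to hold it by: push its edges. Origin at the centre of its underside. At the start it rests on the dowel tips, 20-33 mm short of home towards the robot (-x), up to 12 mm to a side, up to 0.2 rad askew, near edge low. Home: flat, origin and axes on the seat's, 5 mm of flange showing all round.
- cover_hole (a point): Centre, at the underside, of the cover's round through hole, 11 mm in diameter, at x = 0, y = +45 mm from the cover's origin; it goes over the left dowel.
- cover_slot (a point): Centre, at the underside, of the cover's through slot, 11 mm along x and 16 mm along y, at x = 0, y = -45 mm from the cover's origin; it goes over the right dowel.
- holddown (a joint): Hold-down arm: flat steel bar 50 mm long, 16 mm wide, turning level on an upright post. 0 = swung clear, pointing 60 degrees left of the seat's +x; grows anticlockwise seen from above to its stop at 2.094 rad, where it points along the seat's -x over the middle of the cover. Light friction, stays where left. Its underside is 12 mm, its top 20 mm above the flange face: it clears the cover by 2 mm once that is down.
- holddown_pivot (a point): Point on the upright axis of the hold-down arm, 36 mm above the flange face, at x = +78 mm, y = 0 from the seat point. The bar's hub and post are 22 mm across and reach 27 mm above the flange face.
- holddown_knob (a point): Middle (36 mm above the flange face) of the round upright red knob near the end of the hold-down arm, 42 mm from the pivot axis, 16 mm in diameter, reaching from 20 to 52 mm above the flange face.
- flange_clamp: Bystander: aluminium wing-nut flange clamp, about 60 by 80 by 16 mm, lying on the bench left of the chamber. Origin at the centre of its underside.
- centring_ring: Bystander: black ring 40 mm across, 6 mm thick, on the bench before the chamber.
- blank_flange: Bystander: steel disc 40 mm across, 8 mm thick, on the bench right of the chamber.
- wrench: Bystander: open-ended wrench, 160 mm long, lying on the bench to the left.
- wash_bottle: Bystander: white plastic bottle with blue cap, 56 mm in diameter, 150 mm tall, upright on the bench.
- parts_dish: Bystander: white bowl 90 mm across, 30 mm tall.
- gauge_head: Bystander: steel gauge head with a blue band, 40 mm in diameter, 94 mm tall, standing on its flange on the bench.
Things that resemble listed ones, but are neither listed nor needed, are in the scene too. Leave any green or yellow look-alike of the cover alone.

How it is judged:
By the outcome, as a careful person would: the job done as asked, in the order asked, and still so for the second after the job is handed in, with the robot touching nothing.
It also fails if it takes over 67 s, if anything falls off the work surface, if the arm or the gripper's body presses on something with over 40 N, if the wrist force passes 120 N, or if a joint passes its speed limit or range.

### The arm

A 6-joint arm with a two-finger parallel gripper is mounted at the origin on the work surface. World frame = base frame: x ahead of the robot, y to its left, z up, the work surface at z = 0. Lengths are in m, angles in degrees, forces in N, time in s.
With the tool pointing down it reaches from about 0.25 to 0.725 m from the base axis. Payload 9.7 kg.
Tool frame: the origin (TCP) lies midway between the tips of the shut fingers; the grasp point (between the pads) lies 19 mm behind it (bot.pinch_z is the distance from the TCP to the grasp point, in m); z points along the fingers, y is the line along which they close (so a half turn about z gives the same grasp; the last joint's range is limited). The gripper opens to 85 mm and grips with 20 to 120 N. Pads are 22 mm wide; open, the fingers measure 114 mm over their backs; the gripper's body (76 mm by 85 mm) begins 54 mm behind the grasp point. The pads swing forward as they close: fully open they stand 13 mm farther back than shut.
Start: joints at [-76.834, 4.979, 10.078, 95.1, 0, 90], TCP at [0.125, -0.536, 0.231] pointing down, gripper open.
Joint ranges: [-179.16, 179.16], [-48.56, 103.87], [-65.8, 70.77], [-126.05, 130.52], [-82.76, 87.17], [-180, 180]. Speed limits (degrees/s): [127.2, 127.2, 147.25, 180, 180, 180].

### API

Orientations are given as a 3x3 rotation matrix whose columns are the frame's x, y, z axes.
In Python, from cell import bot, optics, workorder gives the robot as it stands. Calls block until the motion is done:
- bot.move_ptp(position, orientation): joint-space move of the TCP to a pose.
- bot.move_l(position, frame=None, rate=0.15, contact_N=None): straight line of the TCP; frame=None keeps the orientation; rate is the mean speed in m/s. With contact_N (N) it stops when the force on the tool has changed by that much, and returns True; else False.
- bot.goto_joints(angles): joint-space move.
- bot.set_gripper(opening, force=None): finger opening in m; force is the grip in N (None keeps the last); returns when the fingers have stopped.
- bot.dwell(seconds).
- bot.solve_ik(position, orientation): joint angles nearest the present ones, or None.
- bot.state(): the state.
- optics.get_image(name): name is "side" or "top" or "wrist"; returns a dict with "color" (384x512x3 uint8, red, green, blue), "fx", "fy", "cx", "cy" (pixels), "rvec" (rotation vector, rad) and "tvec" (3), from world to camera coordinates, as OpenCV has them. Camera axes: x right, y down, z forward; pixel columns grow to the right and rows downward; lengths in m; the calibration is good to about 2 mm. A picture is of the moment at which its call begins. There is no depth.
A pose or a line that the arm cannot do raises bot.MotionError and nothing moves.
- workorder.finish_job(): hands the job in; it is judged then, once.
The state is a dict: "time_s": time; "joint_positions": joint angles; "joint_velocities": joint speeds; "joint_efforts": joint torques, N m; "position": TCP position; "orientation": TCP orientation; "contact_force": force on the tool from outside, world axes, zero at the start; "moment": the same for the moment, N m; "grip_width": finger opening in m; "finger_force": force on a finger pad.
Only numpy, scipy, OpenCV 4.12 (cv2) and the standard library are available. Lean on these libraries where they do the work, as an engineer would, in place of code of your own. Each camera call takes 0.05 s, during which the arm holds its last target. There are 200 camera calls.

## Working session

There is one attempt and no reset: what is moved stays moved. The work goes in short steps, each a Python script; the robot and the scene stay as the last script left them, time stands still between calls to the robot, and variables do not carry over. Pictures are saved under pics/ and viewed, at most 12 in all, crops included, and the job is handed in when it is done.

```bash
ls; mkdir -p pics; python3 - <<'E'
from cell import bot, optics
import cv2,numpy as np
for n in("side","top"):
    d=optics.get_image(n); cv2.imwrite(f"pics/{n}0.png",d["color"][...,::-1])
    print(n,d["fx"],d["fy"],d["cx"],d["cy"],d["rvec"],d["tvec"]); R=cv2.Rodrigues(np.array(d["rvec"]))[0]; print(-R.T@np.array(d["tvec"]))
print(bot.state())
E
```

```text
pics
side 386.46520910018086 386.46520910018086 254.1212943714437 194.57815258505133 [ 0.97286267 -2.45000623  1.10505623] [0.3678922  0.29587058 1.01517328]
[-0.09810471  0.67096305  0.8908675 ]
top 371.07032890061004 371.07032890061004 259.50424249838164 191.49198570310034 [ 2.09017412 -2.14418186  0.18068643] [0.02351158 0.50426166 1.09928781]
[ 0.2931999  -0.00399717  1.1735775 ]
{'time_s': 0.1, 'joint_positions': array([-7.68339709e+01,  5.00859927e+00,  1.00372758e+01,  9.51013016e+01,
        1.24013927e-05,  9.00008527e+01]), 'joint_velocities': array([-0.04650595, -0.05442951,  0.12291669,  0.09637302, -0.01051423,
        0.00870699]), 'joint_efforts': array([-1.95910848e-04, -5.21562660e+01,  4.65651977e+01,  1.61019276e-02,
       -5.98382417e-05,  7.23636361e-06]), 'position': array([ 0.12522351, -0.53532033,  0.23063235]), 'orientation': array([[ 9.73717512e-01,  2.27758917e-01, -2.88503043e-04],
       [ 2.27759100e-01, -9.73716729e-01,  1.23427800e-03],
       [ 1.97580939e-07, -1.26754730e-03, -9.99999197e-01]]), 'contact_force': array([0.20247905, 1.14406366, 0.26841361]), 'moment': array([-0.03677697,  0.01452091, -0.00675843]), 'finger_force': 0.0, 'grip_width': 0.08547345258558728}
```

View pics/side0.png

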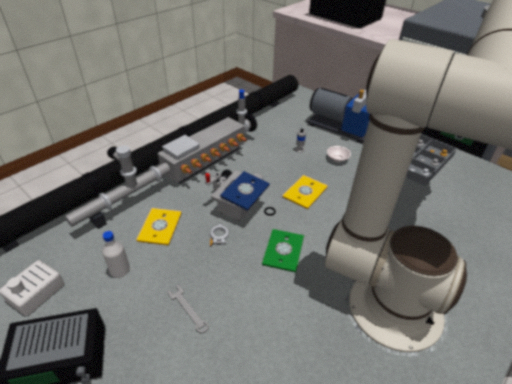

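View pics/top0.png

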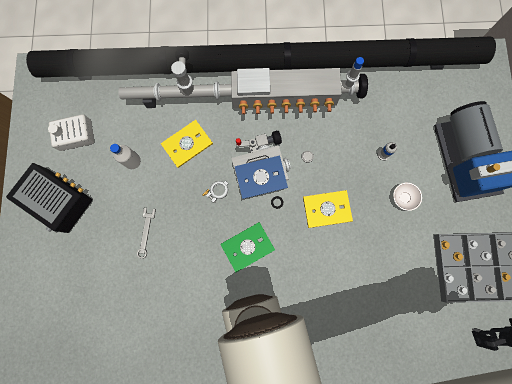

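Side: blue cover at about (244,189) on the chamber, red knob at (207,176). Top: cover centre about (261,177), red knob (238,141), with the ring at (277,202) and the clamp at (217,190). Next is a closer look from the wrist camera.

```bash
cat >h.py <<'E'
from cell import bot, optics, workorder
import cv2,numpy as np
def cam(d):
    R=cv2.Rodrigues(np.array(d["rvec"]))[0]; K=np.array([[d["fx"],0,d["cx"]],[0,d["fy"],d["cy"]],[0,0,1]])
    return K,R,np.array(d["tvec"],float)
def ray(d,uv,z):
    K,R,t=cam(d); C=-R.T@t; v=R.T@np.linalg.solve(K,[uv[0],uv[1],1]); return C+v*(z-C[2])/v[2]
def proj(d,P):
    K,R,t=cam(d); return cv2.projectPoints(np.atleast_2d(np.array(P,float)),R,t,K,None)[0][:,0]
def Rdown(yaw):  # tool x axis at yaw (rad), z down
    c,s=np.cos(yaw),np.sin(yaw); return np.array([[c,s,0],[s,-c,0],[0,0,-1.]])
def shot(n,f,crop=None,k=1):
    d=optics.get_image(n); im=d["color"][...,::-1]
    if crop: im=im[crop[1]:crop[3],crop[0]:crop[2]]
    cv2.imwrite(f"pics/{f}.png",cv2.resize(im,None,fx=k,fy=k,interpolation=cv2.INTER_CUBIC)); return d
E
python3 - <<'E'
from h import *
import pickle
d=optics.get_image("top")
print(ray(d,(261,177),.09),ray(d,(238,141),.116))
c=ray(d,(261,170),.09)
s=bot.state(); w=optics.get_image("wrist"); K,R,t=cam(w); print("wristcam in tool",s["orientation"].T@(-R.T@t-s["position"]), s["orientation"].T@R.T)
bot.move_ptp([c[0]-.06,c[1],.33],Rdown(np.arctan2(c[1],c[0])))
print(bot.state()["position"],bot.state()["time_s"])
d=shot("wrist","w0",None,1.5); pickle.dump(d,open("w0.pkl","wb")); K,R,t=cam(d);print(-R.T@t)
E
```

```text
[0.54062674 0.00455433 0.09      ] [0.64648414 0.07014153 0.116     ]
wristcam in tool [ 0.08054706  0.00065957 -0.14237926] [[ 9.16122968e-04 -9.49227861e-01 -3.14588029e-01]
 [ 9.99999355e-01  1.08099743e-03 -3.49633450e-04]
 [ 6.71950661e-04 -3.14587505e-01  9.49228239e-01]]
[0.50216796 0.00380885 0.32997756] 4.1
[0.58289845 0.00366232 0.47232415]
```

View pics/w0.png

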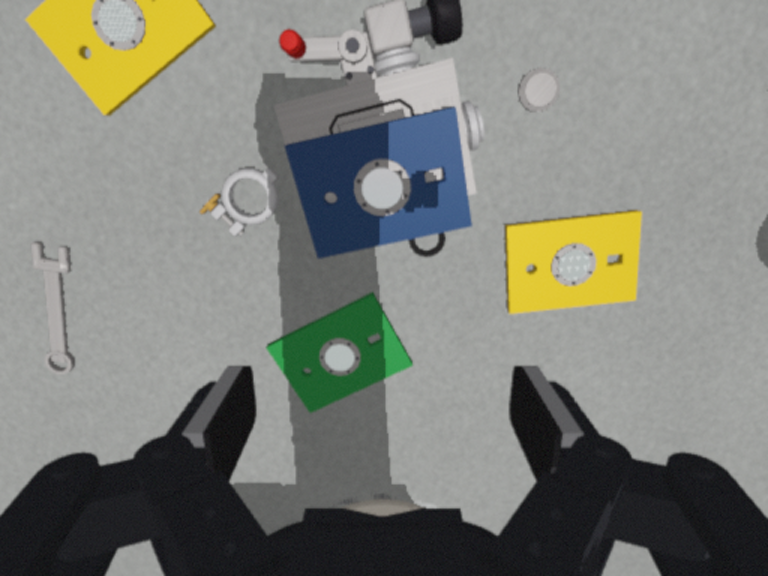

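Wrist view (x1.5): cover corners about (287,145), (455,107), (471,225), (319,258). Flange far corners are about (276,104) and (452,60), the hub is at (352,45) and the knob at (292,43). The near edge overhangs towards the robot and hides the flange's near edge.

```bash
cat >>h.py <<'E'
def blue(d):
    h=cv2.cvtColor(d["color"],cv2.COLOR_RGB2HSV); m=cv2.inRange(h,(100,100,30),(125,255,255))
    n,l,s,c=cv2.connectedComponentsWithStats(m); 
    K=d["cy"]; i=1+np.argmax(s[1:,4]); q=max(cv2.findContours((l==i).astype(np.uint8),cv2.RETR_EXTERNAL,cv2.CHAIN_APPROX_NONE)[0],key=cv2.contourArea)
    return q
def quad(q):
    """four corners: fit a line to each side of the contour (middle 70 %)"""
    b=cv2.approxPolyDP(cv2.convexHull(q),.04*cv2.arcLength(q,True),True)[:,0].astype(float)
    P=q[:,0].astype(float); L=[]
    for i in range(len(b)):
        a,e=b[i],b[(i+1)%len(b)]; u=(e-a)/np.linalg.norm(e-a); n=np.array([-u[1],u[0]])
        s=(P-a)@u/np.linalg.norm(e-a); k=(s>.12)&(s<.88)&(abs((P-a)@n)<4)
        v=cv2.fitLine(P[k].astype(np.float32),cv2.DIST_HUBER,0,.01,.01).ravel(); L.append(np.cross([v[2],v[3],1],[v[2]+v[0],v[3]+v[1],1]))
    X=[np.cross(L[i-1],L[i]) for i in range(len(L))]; return np.array([x[:2]/x[2] for x in X])
E
python3 - <<'E'
from h import *
import pickle
d=pickle.load(open("w0.pkl","rb"))
q=quad(blue(d)); print("cover px",q.round(1)*1.5)
for p in q: print(ray(d,p,.093).round(4))
f=lambda u,v,z: ray(d,((u+.0)/1.5,v/1.5),z)
fl,fr,rr=f(276,104,.08),f(452,60,.08),f(476,193,.08)
print("fl",fl,"fr",fr,"dist",np.linalg.norm(fl-fr)); yaw=np.arctan2(fl[1]-fr[1],fl[0]-fr[0])-np.pi/2; print("yaw",np.degrees(yaw), "from right",np.degrees(np.arctan2(*(fr-rr)[[1,0]])))
X=np.array([np.cos(yaw),np.sin(yaw),0]);Y=np.array([-X[1],X[0],0])
print("seat from corners",(fl+fr)/2-.055*X)
pv=f(352,45,.107); kn=f(292,41,.132); print("pivot",pv,"seat from pivot",pv-.078*X,"knob",kn,np.linalg.norm((kn-pv)[:2]),np.degrees(np.arctan2(*(kn-pv)[[1,0]])-yaw))
E
```

```text
cover px [[452.85 107.55]
 [469.5  224.1 ]
 [318.15 256.35]
 [285.45 145.8 ]]
[ 0.6028 -0.0524  0.093 ]
[ 0.5092 -0.0721  0.093 ]
[0.4793 0.0595 0.093 ]
[0.5726 0.0827 0.093 ]
fl [0.60511629 0.09120308 0.08      ] fr [ 0.63887631 -0.05155033  0.08      ] dist 0.14669108836290168
yaw 13.305530719540023 from right 14.409973639424749
seat from corners [0.56847268 0.00716847 0.08      ]
pivot [0.64447059 0.02646126 0.107     ] seat from pivot [0.56856437 0.00851005 0.107     ] knob [0.64240828 0.0659322  0.132     ] 0.03952477496097347 79.68538451391751
```

```bash
python3 - <<'E'
import cv2
im=cv2.imread("pics/w0.png")[20:280,240:510]; cv2.imwrite("pics/w0c.png",cv2.resize(im,None,fx=2.2,fy=2.2,interpolation=cv2.INTER_CUBIC))
E
```

```text
(no output)
```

View pics/w0c.png

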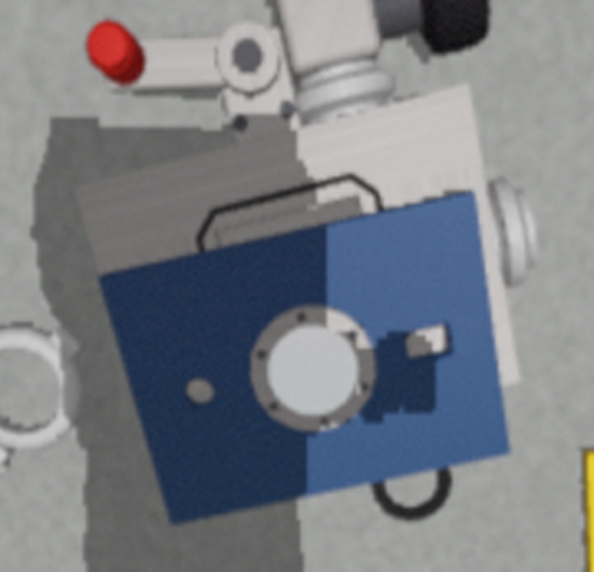

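```bash
cat >>h.py <<'E'
S=np.array([.569,.0078,.08]); YAW=np.radians(13.8)
def w(x,y,z):  # seat frame (m) -> world
    c,s=np.cos(YAW),np.sin(YAW); return S+np.array([c*x-s*y,s*x+c*y,z])
def loc(P):
    c,s=np.cos(YAW),np.sin(YAW); D=np.atleast_2d(P)-S; return np.c_[D[:,0]*c+D[:,1]*s,-D[:,0]*s+D[:,1]*c]*1e3
def cover(d,z=.0915):
    q=quad(blue(d)); P=np.array([ray(d,p,z) for p in q]); L=loc(P); c=L.mean(0)
    L=L[np.argsort(np.arctan2(*(L-c).T[::-1]))]  # near-right, far-right, far-left, near-left
    a=lambda v:np.degrees(np.arctan2(v[1],v[0]))
    print("corners seat mm",L.round(1).tolist(),"centre",c.round(2),"yaw far/near/right/left",[round(x,2) for x in (a(L[2]-L[1])-90,a(L[3]-L[0])-90,a(L[1]-L[0]),a(L[2]-L[3]))])
E
python3 - <<'E'
from h import *
import pickle
cover(pickle.load(open("w0.pkl","rb")),.093)
R=Rdown(YAW)
bot.move_ptp(w(-.106,.003,.07),R)
bot.move_l(w(-.106,.003,-.010),rate=.1)
f0=bot.state()["contact_force"]
for x in(-.09,-.078,-.067):
    bot.move_l(w(x,.003,-.010),rate=.03); print(x,bot.state()["contact_force"]-f0)
bot.move_l(w(-.075,.003,-.010),rate=.1)
d=shot("wrist","w1",(60,0,450,290),1.6); pickle.dump(d,open("w1.pkl","wb")); print(bot.state()["time_s"])
E
```

```text
corners seat mm [[-77.2, -63.4], [18.5, -66.5], [21.4, 71.9], [-74.8, 71.6]] centre [-28.02   3.4 ] yaw far/near/right/left [np.float64(-1.22), np.float64(-1.02), np.float64(-1.89), np.float64(0.16)]
-0.09 [-0.31399815 -0.49626577  0.22015641]
-0.078 [-4.52406936 -0.44512282  1.79597434]
-0.067 [-0.93836502 -0.17914651  0.87348985]
12.0833
```

View pics/w1.png

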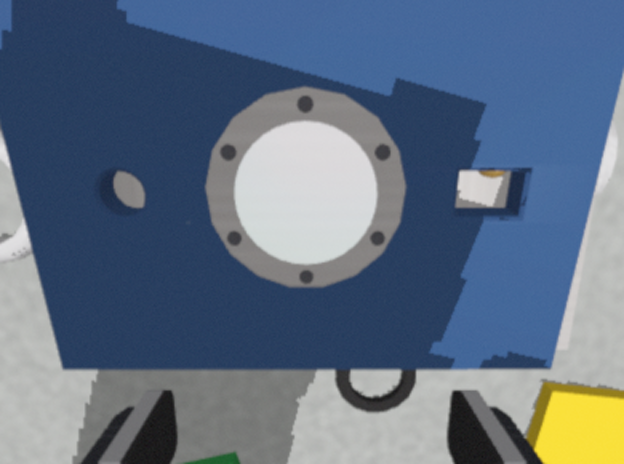

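The near edge is now square to the fingers, at (64,369) to (551,369) in the crop. A brass dowel tip shows at the slot's far edge, about (491,173), and the hole is at about (129,189).

```bash
python3 - <<'E'
from h import *
import pickle
d=pickle.load(open("w1.pkl","rb")); f=lambda u,v,z: loc(ray(d,(u/1.6+60,v/1.6),z)).round(1)[0]
print("near corners",f(64,369,.0895),f(551,369,.0895))
print("hole top c",f(123,188,.0955),"slot L/R top",f(456,190,.0955),f(527,190,.0955), "dowel visible",f(491,172,.086),"glass",f(306,187,.0955))
print("flange near right corner?",f(568,349,.08))
m=cv2.inRange(cv2.cvtColor(d["color"],cv2.COLOR_RGB2HSV),(10,90,60),(25,255,255)); 
ys,xs=np.where(m[90:130,330:400]); print("brass px",xs.min()+330,xs.max()+330,ys.min()+90,ys.max()+90, len(xs)) if len(xs) else None
xs=(xs.min()+xs.max())/2+330; print("dowel y", loc(ray(d,(xs,108),.086)))
E
```

```text
near corners [-56.4  73.4] [-56.2 -66.4]
hole top c [-5.  47.9] slot L/R top [ -5.4 -32.5] [ -5.4 -49.6] dowel visible [ -1.7 -43.9] glass [-4.7  3.7]
flange near right corner? [-54.2 -75.8]
brass px 361 374 107 110 39
dowel y [[ -1.9436803  -44.16788505]]
```

```bash
python3 - <<'E'
from h import *
import pickle
bot.move_l(w(-.080,.003,.05),rate=.2)
bot.set_gripper(0)
R=Rdown(YAW-np.pi/2)
bot.move_ptp(w(-.006,.100,.05),R)
bot.move_l(w(-.006,.100,.006),rate=.12)
f0=bot.state()["contact_force"]
print(bot.move_l(w(-.006,.0815,.006),rate=.02,contact_N=12),bot.state()["contact_force"]-f0, loc(bot.state()["position"]))
d=shot("wrist","w2",None,1.5); pickle.dump(d,open("w2.pkl","wb")); print(bot.state()["time_s"])
E
```

```text
False [-1.2725243   0.14159401  0.34321147] [[-6.02134757 81.47169396]]
18.675
```

View pics/w2.png

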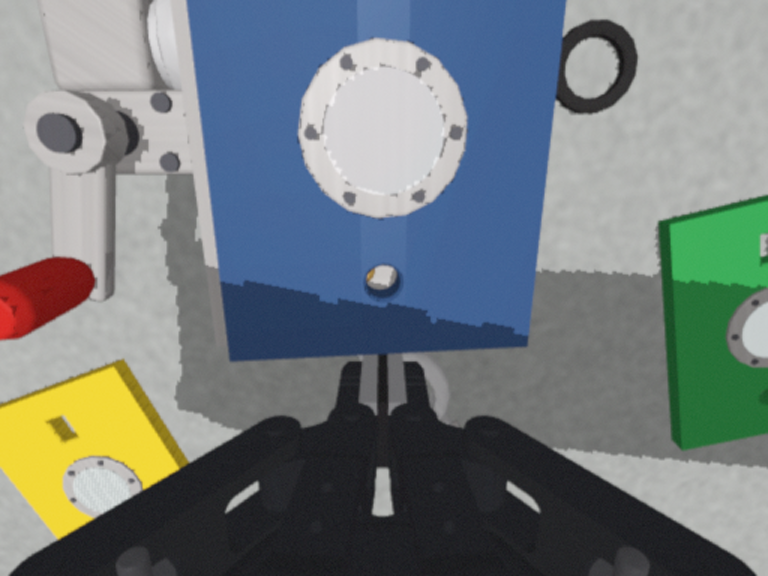

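The left side edge (229,361) to (526,347) now sits at the shut fingers. Brass shows on the +x side of the hole at about (370,277), with the hole centred near (382,279).

```bash
python3 - <<'E'
from h import *
import pickle
d=pickle.load(open("w2.pkl","rb")); f=lambda u,v,z: loc(ray(d,(u/1.5,v/1.5),z)).round(2)[0]
print("left edge far/near",f(229,361,.1),f(526,347,.0895),"hole top",f(382,279,.0955),"glass",f(383,128,.0955), "pivot",f(60,133,.107))
im=d["color"][160:205,230:280]; cv2.imwrite("pics/w2c.png",cv2.resize(im[...,::-1],None,fx=12,fy=12,interpolation=cv2.INTER_CUBIC))
E
```

```text
left edge far/near [43.17 70.04] [-56.22  70.25] hole top [-6.32 43.55] glass [-6.56 -1.37] pivot [7.713e+01 6.000e-02]
```

View pics/w2c.png

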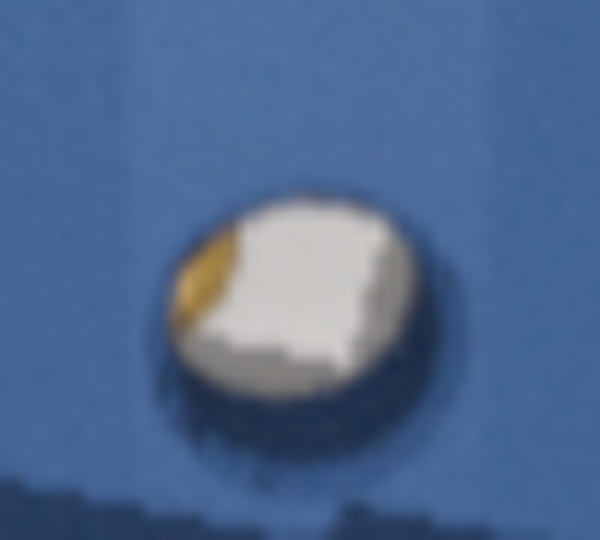

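```bash
python3 - <<'E'
from h import *
import pickle
bot.move_l(w(-.006,.095,.006),rate=.1)
bot.move_l(w(-.006,.100,.05),rate=.2)
bot.set_gripper(.085)
R=Rdown(YAW)
bot.move_ptp(w(-.085,.000,.05),R)
bot.move_l(w(-.085,.000,-.010),rate=.15)
f0=bot.state()["contact_force"]
print(bot.move_l(w(-.0575,.000,-.010),rate=.015,contact_N=9),bot.state()["contact_force"]-f0, loc(bot.state()["position"]))
p=loc(bot.state()["position"])[0]/1e3
bot.move_l(w(p[0]-.012,p[1],-.010),rate=.1)
d=shot("wrist","w3",(60,0,450,290),1.6); pickle.dump(d,open("w3.pkl","wb")); print(bot.state()["time_s"])
E
```

```text
True [-0.14691843 -0.84070417  0.05222013] [[-5.88040017e+01  4.73755875e-02]]
26.5
```

View pics/w3.png

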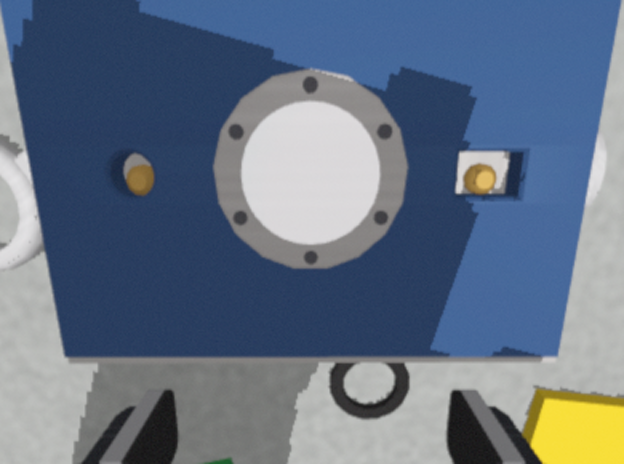

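Brass dowels are visible inside both the hole (139,178) and the slot (481,178), and a strip of flange shows in front. I'll check flatness and the knob from higher up.

```bash
python3 - <<'E'
from h import *
import pickle
bot.move_l(w(-.085,0,.10),rate=.25)
d=shot("wrist","w4",(60,0,450,290),1.6); pickle.dump(d,open("w4.pkl","wb")); print(bot.state()["time_s"])
for z in(.09,.096): cover(d,z)
h=cv2.cvtColor(d["color"],cv2.COLOR_RGB2HSV); m=cv2.inRange(h,(0,150,80),(6,255,255))|cv2.inRange(h,(174,150,80),(180,255,255)); m[200:]=0
ys,xs=np.where(m); print("red",len(xs), (xs.mean(),ys.mean()) if len(xs) else 0)
if len(xs): print("knob mid",loc(ray(d,(xs.mean(),ys.mean()),.116)))
E
```

```text
27.1417
corners seat mm [[-47.0, -68.9], [51.0, -69.0], [50.9, 69.0], [-47.2, 68.7]] centre [ 1.92 -0.04] yaw far/near/right/left [np.float64(0.04), np.float64(0.06), np.float64(-0.07), np.float64(0.16)]
corners seat mm [[-45.9, -67.1], [49.6, -67.2], [49.5, 67.2], [-46.0, 66.9]] centre [ 1.78 -0.06] yaw far/near/right/left [np.float64(0.04), np.float64(0.06), np.float64(-0.07), np.float64(0.16)]
red 0 0
```

View pics/w4.png

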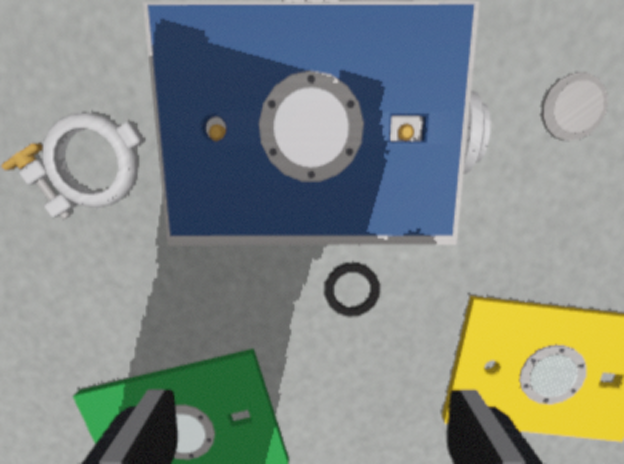

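The cover is flat: near and far edges measure the same length, it is centred, and it is square. Now I'll swing the hold-down arm, pushing behind the knob along its arc.

```bash
cat >>h.py <<'E'
def pusher(th,off=.0225):
    th=np.radians(th); p=np.array([.078+.042*np.cos(th)+off*np.sin(th),.042*np.sin(th)-off*np.cos(th)])
    return p,Rdown(YAW+th+np.pi)
E
python3 - <<'E'
from h import *
import pickle
bot.move_l(w(-.085,0,.13),rate=.25)
bot.set_gripper(0)
p,R=pusher(52)
bot.move_ptp(w(*p,.11),R); bot.move_l(w(*p,.031),rate=.12)
f0=bot.state()["contact_force"]
for th in range(60,186,6):
    p,R=pusher(th)
    hit=bot.move_l(w(*p,.031),R,rate=.04,contact_N=12)
    f=bot.state()["contact_force"]-f0
    if th>140 or hit: print(th,hit,f.round(1))
    if hit or (np.linalg.norm(f[:2])>10): break
d=shot("wrist","w5",None,1.5); pickle.dump(d,open("w5.pkl","wb")); print(bot.state()["time_s"])
E
```

```text
144 False [ 0.2  0.2 -0.7]
150 False [ 0.2  0.8 -0.4]
156 False [-0.3  0.3 -0.5]
162 False [ 0.9  0.6 -0.6]
168 False [-0.   0.  -0.6]Traceback (most recent call last):
  File "<stdin>", line 10, in <module>
cell.MotionError: the arm cannot follow that straight line within its joint ranges
```

```bash
python3 - <<'E'
from h import *
s=bot.state(); print(s["joint_positions"].round(1),loc(s["position"]),s["time_s"])
for th in (170,172,174,180):
  p,R=pusher(th); print(th,bot.solve_ik(w(*p,.031),R), bot.solve_ik(w(*p,.031),pusher(168)[1]))
d=shot("wrist","w5",None,1.5)
E
```

```text
[   4.5   11.7    4.2   82.6   -0.  -177. ] [[41.72922998 30.77264746]] 37.5417
170 [   4.38117958   11.53435193    4.10165423   82.5673023     0.
 -179.41882042] [   4.38117958   11.53435193    4.10165423   82.5673023     0.
 -177.41882042]
172 [  4.24118786  11.42810254   3.97828978  82.55018724   0.
 178.44118786] [   4.24118786   11.42810254    3.97828978   82.55018724    0.
 -177.55881214]
174 [  4.09837227  11.32952285   3.86397     82.53444715   0.
 176.29837227] [   4.09837227   11.32952285    3.86397      82.53444715    0.
 -177.70162773]
180 [  3.65504535  11.08115291   3.57653884  82.49538593   0.
 169.85504535] [   3.65504535   11.08115291    3.57653884   82.49538593    0.
 -178.14495465]
```

View pics/w5.png

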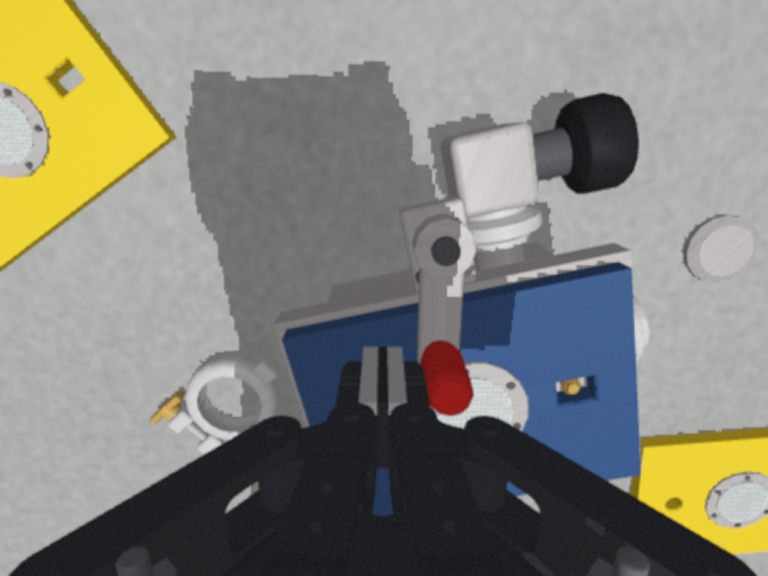

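The bar is about 12 degrees short of its stop, with the finger touching the knob at (445,378). I'll continue with the orientation fixed.

```bash
python3 - <<'E'
from h import *
R=pusher(168)[1]; f0=bot.state()["contact_force"]
for th in range(172,196,3):
    p,_=pusher(th); hit=bot.move_l(w(*p,.031),R,rate=.03,contact_N=10)
    f=bot.state()["contact_force"]-f0; print(th,hit,f.round(1))
    if hit or np.linalg.norm(f[:2])>10: break
q=loc(bot.state()["position"])[0]/1e3; print(q)
bot.move_l(w(q[0],q[1]+.012,.031),rate=.08)
bot.move_l(w(q[0]-.01,q[1]+.02,.12),rate=.2)
bot.move_ptp(w(-.10,0,.16),Rdown(YAW))
d=shot("wrist","w6",None,1.5); print(bot.state()["time_s"]); cover(d,.09)
E
```

```text
172 False [ 0.6 -0.7 -0.2]
175 False [ 1.1 -0.6 -0.3]
178 False [ 0.6 -0.9 -1.2]
181 False [ 2.3  3.2 -1.6]
184 False [ 3.7 13.6 -2.4]
[0.0356307  0.02157755]
44.7083
corners seat mm [[-45.7, -68.5], [51.0, -68.7], [50.8, 68.6], [-47.7, 68.6]] centre [ 2.11 -0.01] yaw far/near/right/left [np.float64(0.06), np.float64(0.82), np.float64(-0.16), np.float64(0.02)]
```

View pics/w6.png

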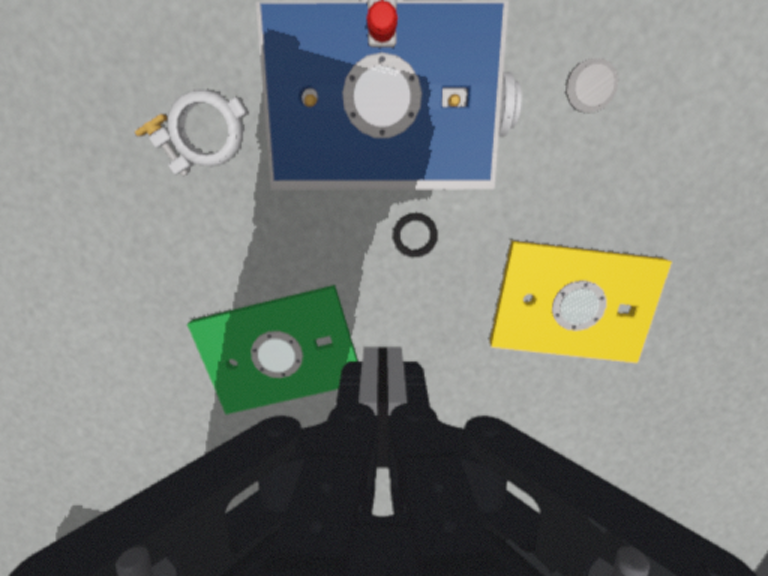

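The knob at (382,20) lies in line over the cover at the arm's stop, where the push force rose to about 14 N. The cover is flat with both dowels through it, and the robot is clear.

```bash
python3 -c "
from cell import workorder; print(workorder.finish_job())"
```

```text
the job is handed in; nothing more can be done
None
```

The cover lies flat on the flange over both dowels, the hold-down arm is swung to its stop over it, and the job was handed in at about 45 s with the robot clear.

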